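# Move the dried gel plate from the warmer to the staining rods

## Task

The long glass plate on the warmer has dried and goes to staining. It lies sunk between the ribs of its lane and cannot be gripped there, so slide it forward along the lane until about a third of it stands out over the warmer's front edge, take it by that overhanging end, and lay it, without ever dropping it, flat and coated side up across the two rods of the staining tray, square to them and centred between them. Leave the two shorter plates lying where they are, and do not shove the carton or the stain bottle.

Things in the scene. Friction and masses are not known exactly. Their poses are not given: they have to be found in the camera images.
- warmer: Plate warmer, fixed: low white box with a dark flat deck, 190 mm along its x by 186 mm along its y. Origin on the worktop under the deck's centre, deck top 65 mm above it, z up. Its -x points out of the front, which faces the robot's side of the bench.
- deck_front (a point): Middle of the deck's front edge, at deck-top height, 95 mm to the warmer's -x; axes as the warmer's. The front face below it is flush: in front of the edge there is free air down to the worktop, or to a 16 mm thick folder lying there.
- lane_mid (a point): Deck centre, at deck-top height; axes as the warmer's. Four ribs, 6 mm wide, 4 mm high, run along x over the whole deck at y = -90, -30, 30, 90 mm, leaving three lanes 54 mm wide with centres at y = -60, 0, 60 mm. The lanes are open at the front and the back; the deck behind a plate is bare up to the back edge at x = 95 mm.
- long_plate: The plate to move, loose: glass with a pale dried coating and a frosted band at its front end, 120 (its x) x 50 (its y) x 4 mm, 40 to 90 g, slides easily. Origin at the centre of its underside, z up. It lies in one of the three lanes (which one varies), level with the ribs' tops, its -x end to the front and 20 to 45 mm behind the front edge at the start.
- long_plate_front (a point): Middle of the long plate's front (-x) end, at half its thickness.
- short_plate_a: One of two shorter plates, otherwise alike: 80 x 50 x 4 mm, lying in another lane; leave it alone. Origin at the centre of its underside.
- short_plate_b: The other shorter plate, 80 x 50 x 4 mm, in the remaining lane; leave it alone. Origin at the centre of its underside.
- staining_tray: Staining tray, fixed: open stainless tray, 142 (its x) x 216 mm (its y) over its rim, walls 25 mm high; origin on the worktop under its centre, z up. Two straight steel rods stand over it along its y. They are carried at their ends by upright brackets at y = -90 and +90 mm, 76 mm wide along x, up to 59 mm high.
- rods_mid (a point): Point midway between the two rods and the two brackets, at the height of the rods' tops (60 mm above the tray's origin), where the centre of the plate's underside belongs; axes as the tray's. The rods are 8 mm thick, at x = -26 and +26 mm; under and beside them is free space down to the tray's floor. The plate's length goes along x, either way round.
- slides_carton: Small carton, 32 x 81 x 58 mm high, standing at the back between the warmer and the tray; bystander. Origin under its centre.
- stain_bottle: Brown bottle with a black cap, 58 mm wide and 123 mm high, behind and to the right of the tray; bystander. Origin under its centre.

How it is judged:
By the outcome, as a careful person would: the job done as asked, in the order asked, and still so for the second after the job is handed in, with the robot touching nothing.
It also fails if it takes over 48 s, if anything falls off the work surface, if the arm or the gripper's body presses on something with over 40 N, if the wrist force passes 120 N, or if a joint passes its speed limit or range.

## Robot

A 7-joint arm with a two-finger parallel gripper is mounted at the origin on a cart in front of the work surface, level with it; the furniture and walls round the work are solid. World frame = base frame: x ahead of the robot, y to its left, z up, the work surface at z = 0. Lengths are in m, angles in degrees, forces in N, time in s.
With the tool pointing down it reaches from about 0.35 to 0.775 m from the base axis. Payload 3.1 kg.
Tool frame: the origin (TCP) lies on the centre line of the jaws, within the pads' length; the fingertips stand 17 mm ahead of it and the grasp point (between the pads) lies 2 mm behind it (robot.tip_reach is the distance from the TCP to the fingertips, in m); z points along the fingers, y is the line along which they close (so a half turn about z gives the same grasp; the last joint's range is limited). The gripper opens to 85 mm and grips with 20 to 120 N. Pads are 22 mm wide; open, the fingers measure 114 mm over their backs; the gripper's body (76 mm by 85 mm) begins 54 mm behind the grasp point. The pads swing forward as they close: fully open they stand 13 mm farther back than shut.
Start: joints at [-74.066, 17.813, 0.802, 86.603, -0.252, 75.585, -1.558], TCP at [0.173, 0.522, 0.248] pointing down, gripper open.
Joint ranges: [-154.91, 154.91], [-16.99, 109.72], [-72.82, 74.43], [7.12, 147.25], [-82.49, 262.49], [11.32, 116.49], [-174.64, 174.64]. Speed limits (degrees/s): [159.86, 159.86, 180, 180, 180, 180, 180].

## Interface

Orientations are given as [roll, pitch, yaw] about the fixed x, y, z axes, in that order (R = Rz(yaw) Ry(pitch) Rx(roll)).
In Python, from station import robot, fingers, vision, workorder, recognise gives the robot as it stands. Calls block until the motion is done:
- robot.move_to(position, orientation): joint-space move of the TCP to a pose.
- robot.line_to(position, orientation=None, velocity=0.15, f_stop=None): straight line of the TCP; orientation=None keeps the orientation; velocity is the mean speed in m/s. With f_stop (N) it stops when the force on the tool has changed by that much, and returns True; else False.
- robot.move_j(angles): joint-space move.
- fingers.gripper_to(opening, force=None): opening from 0.0 (shut) to 1.0 (fully open); force is the grip in N (None keeps the last); returns when the fingers have stopped.
- robot.pause(seconds).
- robot.inverse_kinematics(position, orientation): joint angles nearest the present ones, or None.
- vision.grab_frame(name): name is "scene" or "top" or "wrist"; returns the picture (400x640x3 uint8, red, green, blue); there is no depth.
- vision.calibration(name): a dict with "mtx" (3x3 intrinsics, pixels), "extrinsics" (4x4, takes a point from world to camera coordinates); the wrist camera has in their place "T_tool_cam" (4x4, takes a point from camera to tool coordinates, whose origin is the TCP and whose axes are the flange's). Camera axes: x right, y up, looking along -z (the intrinsics and any distortion apply to the point x, -y, -z); pixel columns grow to the right and rows downward; lengths in m; the calibration is good to about 2 mm. A picture is of the moment at which its call begins: read the wrist's pose just before it. calibration takes no time and is no camera call.
A pose or a line that the arm cannot do raises robot.PlanningError and nothing moves.
- workorder.close_job(): hands the job in; it is judged then, once.
Trained networks look in the newest picture that a camera, given by its name, has taken for a name from the list of things; names that differ only in an ending like _2 or _b are one class to them, and where a whole thing is asked for, a point or a joint stands for the part that bears it (a point fixed in the world has none). Each returns a list of dicts, best first, with "p" (0 to 1); they miss things now and then, are a little off and sometimes report something else, mostly with a low value. They report only what shows in the picture. A call takes as long as a camera call.
- recognise(label, camera): "rect" ([centre column, centre row, width, height] in pixels, round what is visible of it).
Readings, each from a call of its own:
- robot.current_time_s(): time.
- robot.current_joint_positions(): joint angles.
- robot.current_dq(): joint speeds.
- robot.current_joint_torque(): joint torques, N m.
- robot.current_tool_pos(): TCP position.
- robot.current_eef_rot(): TCP orientation.
- robot.current_contact_force(): force on the tool from outside, world axes, zero at the start.
- robot.current_torque(): the same for the moment, N m.
- robot.current_finger_gap(): opening from 0.0 (shut) to 1.0 (fully open).
- robot.current_gripper_force(): force on a finger pad.
Only numpy, scipy, OpenCV 4.12 (cv2) and the standard library are available. Lean on these libraries where they do the work, as an engineer would, in place of code of your own. Each camera call takes 0.05 s, during which the arm holds its last target. There are 200 camera calls.

## Working session

There is one attempt and no reset: what is moved stays moved. The work goes in short steps, each a Python script; the robot and the scene stay as the last script left them, time stands still between calls to the robot, and variables do not carry over. Pictures are saved under pics/ and viewed, at most 10 in all, crops included, and the job is handed in when it is done.

```bash
mkdir -p pics; ls
python3 - <<'E'
from station import robot, fingers, vision, workorder, recognise
import cv2, numpy as np
for c in ["top","scene"]:
    im=vision.grab_frame(c); cv2.imwrite(f"pics/{c}0.png",im[:,:,::-1])
    k=vision.calibration(c); print(c,k)
    for l in ["warmer","long_plate","short_plate_a","staining_tray","slides_carton","stain_bottle"]:
        print(l,[(np.round(r["rect"],1).tolist(),round(r["p"],2)) for r in recognise(l,c)][:4])
print(vision.calibration("wrist"), robot.current_eef_rot(), robot.current_time_s())
E
```

```text
pics
top {'mtx': array([[389.24100371,   0.        , 318.68000776],
       [  0.        , 389.24100371, 201.23246486],
       [  0.        ,   0.        ,   1.        ]]), 'extrinsics': array([[-0.02928547, -0.9995593 , -0.00485408, -0.06799302],
       [ 0.9982729 , -0.02949451,  0.05080643, -0.52163206],
       [-0.05092721, -0.0033578 ,  0.99869672, -1.07915469],
       [ 0.        ,  0.        ,  0.        ,  1.        ]])}
warmer [([226.9, 183.1, 84.0, 81.9], 0.94)]
long_plate [([249.2, 193.5, 26.2, 50.2], 0.62)]
short_plate_a [([206.6, 182.0, 19.1, 32.6], 0.89), ([225.8, 186.4, 24.7, 34.1], 0.67)]
staining_tray [([363.9, 218.2, 95.3, 80.1], 0.86), ([430.1, 164.9, 28.2, 26.7], 0.17)]
slides_carton [([294.3, 187.1, 23.6, 33.1], 0.84)]
stain_bottle [([430.1, 164.6, 30.0, 26.6], 0.61)]
scene {'mtx': array([[368.49836697,   0.        , 321.84162592],
       [  0.        , 368.49836697, 204.19150018],
       [  0.        ,   0.        ,   1.        ]]), 'extrinsics': array([[ 0.80104404, -0.5984279 ,  0.01457725, -0.45748322],
       [ 0.49069074,  0.67038752,  0.55659965, -0.2616099
[... 262 characters left out ...]
 0.82), ([280.6, 136.8, 27.2, 16.2], 0.55)]
staining_tray []
slides_carton [([322.1, 200.1, 33.0, 24.9], 0.67)]
stain_bottle []
{'mtx': array([[345.24938658,   0.        , 323.57507553],
       [  0.        , 345.24938658, 197.34819009],
       [  0.        ,   0.        ,   1.        ]]), 'T_tool_cam': array([[-5.32267333e-04,  9.47837513e-01,  3.18753457e-01,
         8.27039314e-02],
       [ 9.99999614e-01,  2.81880322e-04,  8.31647088e-04,
        -1.71599741e-03],
       [ 6.98415980e-04,  3.18753777e-01, -9.47837297e-01,
        -1.26302272e-01],
       [ 0.00000000e+00,  0.00000000e+00,  0.00000000e+00,
         1.00000000e+00]])} [ 1.79997287e+02 -8.93621785e-04  1.61683174e+02] 0.7
```

View pics/top0.png

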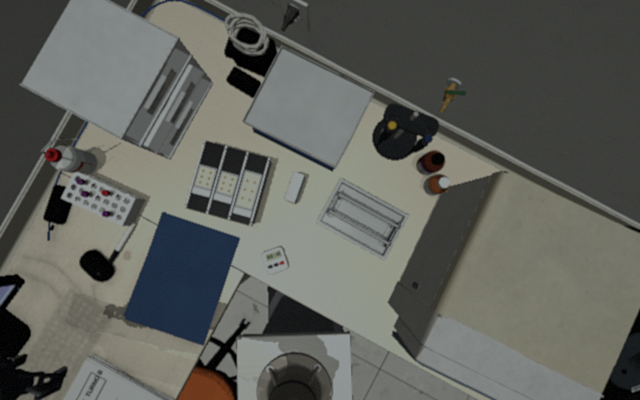

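View pics/scene0.png

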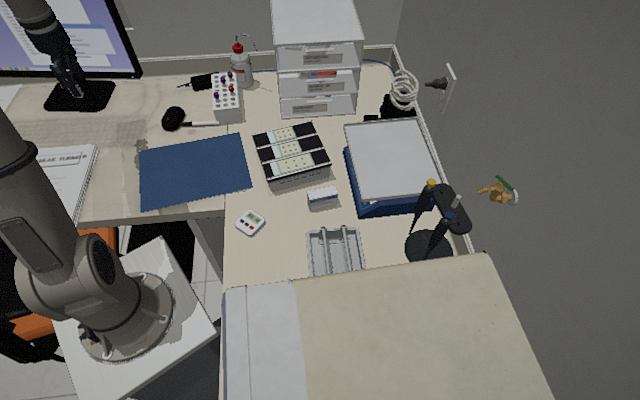

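The top view shows the warmer at about (227,183), with the long plate in its right-hand lane (249,193). The tray is at (364,217), the carton at (294,187) and the bottle at (431,163). The blue folder lies away from the front edge. Next I'll zoom in to get the corners.

```bash
cat > h.py <<'E'
import numpy as np, cv2
from station import robot, fingers, vision, workorder, recognise
from scipy.spatial.transform import Rotation as Ro
D=np.diag([1.,-1,-1])
def cam(name,pose=None):
    k=vision.calibration(name)
    if name!="wrist": return k["mtx"],k["extrinsics"]
    T=np.eye(4);p,r=pose;T[:3,:3]=Ro.from_euler("xyz",r,degrees=True).as_matrix();T[:3,3]=p
    return k["mtx"],np.linalg.inv(T@k["T_tool_cam"])
def proj(P,KE):
    K,E=KE;P=np.atleast_2d(P);c=(P@E[:3,:3].T+E[:3,3])@D;q=c@K.T
    return q[:,:2]/q[:,2:]
def ray(uv,z,KE):
    K,E=KE;uv=np.atleast_2d(uv);d=np.c_[uv,np.ones(len(uv))]@np.linalg.inv(K).T@D@E[:3,:3]
    o=-E[:3,:3].T@E[:3,3];return o+d*((z-o[2])/d[:,2])[:,None]
E
python3 - <<'E'
from h import *
im=cv2.imread("pics/top0.png");KE=cam("top")
a=cv2.resize(im[133:238,175:285],None,fx=3.6,fy=3.6,interpolation=cv2.INTER_CUBIC)
b=cv2.resize(im[165:270,310:420],None,fx=3.6,fy=3.6,interpolation=cv2.INTER_CUBIC)
cv2.imwrite("pics/crop.png",np.hstack([a,b]))
for n,uv,z in [("warmer",(227,183),.06),("long",(249.2,193.5),.069),("tray",(363.9,218),.03),("carton",(294,187),.058),("bottle",(431,162),.12)]: print(n,ray(uv,z,KE).round(3))
E
```

```text
warmer [[0.573 0.162 0.06 ]]
long [[0.543 0.101 0.069]]
tray [[ 0.469 -0.207  0.03 ]]
carton [[ 0.557 -0.018  0.058]]
bottle [[ 0.605 -0.372  0.12 ]]
```

View pics/crop.png

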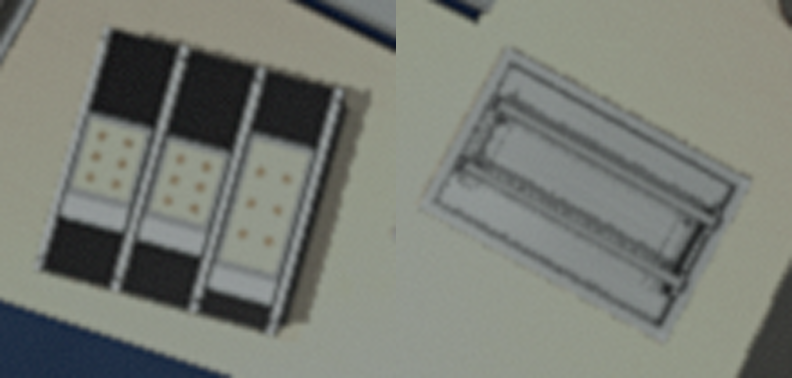

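```bash
cat >> h.py <<'E'
def rect_fit(Q,sx,sy):
    # corners order (+x+y),(+x-y),(-x-y),(-x+y); rigid 2D fit
    M=np.array([[1,1],[1,-1],[-1,-1],[-1,1]])*[sx/2,sy/2];Q=Q[:,:2];c=Q.mean(0)
    H=M.T@(Q-c);a=np.arctan2(H[0,1]-H[1,0],H[0,0]+H[1,1])
    R=np.array([[np.cos(a),-np.sin(a)],[np.sin(a),np.cos(a)]])
    return c,np.degrees(a),np.linalg.norm(M@R.T+c-Q,axis=1)*1e3
E
python3 - <<'E'
from h import *
KE=cam("top")
w=np.array([[105,30],[342,92],[275,332],[41,268]])/3.6+[175,133]
t=np.array([[113,48],[352,180],[266,340],[28,204]])/3.6+[310,165]
cw,aw,ew=rect_fit(ray(w,.067,KE),.19,.186); print(cw,aw,ew)
ct,at,et=rect_fit(ray(t,.025,KE),.142,.216); print(ct,at,et)
for i,(c,a) in enumerate([(ct,at),(cw,aw)]):
    robot.move_to([c[0],c[1],.25],[180,0,a+180])
    pose=(robot.current_tool_pos(),robot.current_eef_rot())
    im=vision.grab_frame("wrist");cv2.imwrite(f"pics/w{i}.png",im[:,:,::-1]);np.save(f"w{i}.npy",np.array(pose))
    print(pose,robot.current_time_s(),robot.current_joint_positions())
    for l in ["warmer","long_plate","staining_tray"]: print(l,[(np.round(r["rect"],1).tolist(),round(r["p"],2)) for r in recognise(l,"wrist")][:2])
E
```

```text
[0.57271793 0.15778581] -16.49957744046669 [3.04621571 3.08074505 3.35286804 4.61453088]
[ 0.46737655 -0.20357799] -30.86029162773536 [3.19988911 4.0395837  2.79223142 4.75973223]
(array([ 0.46796502, -0.2023288 ,  0.24984406]), array([ 1.79974303e+02, -2.20365240e-02,  1.49273725e+02])) 3.5083 [-13.8935093   15.77932124  44.56659618  93.83248936 -11.40811932
  75.09016196  91.8164606 ]
warmer [([616.2, 98.3, 47.6, 196.0], 0.92), ([322.4, 160.9, 222.5, 133.3], 0.57)]
long_plate []
staining_tray [([324.6, 162.7, 218.9, 135.6], 0.66)]
(array([0.57310078, 0.15475768, 0.25037741]), array([-1.79923670e+02,  6.11082209e-02,  1.63252629e+02])) 5.1167 [-42.167964    25.85056128  37.91883505  80.19854715 -15.74873213
  79.25635878  69.09026798]
warmer []
long_plate [([264.1, 156.0, 58.0, 129.4], 0.63)]
staining_tray [([42.9, 179.6, 82.7, 143.7], 0.68)]
```

View pics/w0.png

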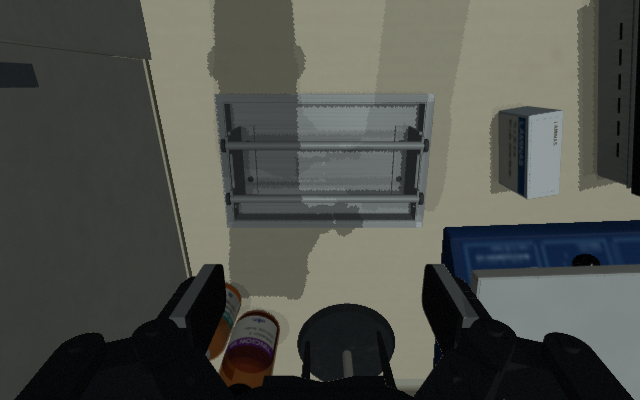

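View pics/w1.png

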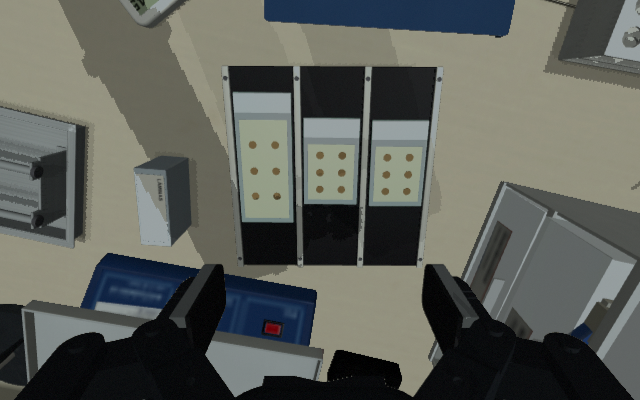

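Run:
```python
from h import *
KT=cam("top")
K0=cam("wrist",np.load("w0.npy"));K1=cam("wrist",np.load("w1.npy"))
f=lambda *a:print(*[np.round(x,4) for x in a])
f(*rect_fit(ray([[421,265],[241,265],[223,67],[443,67]],.069,K1),.19,.186))
f(*rect_fit(ray([[294,221],[243,221],[233,93],[292,93]],.069,K1),.12,.05))
f(*rect_fit(ray([[421,227],[229,227],[215,94],[434,94]],.025,K0),.142,.216))
r=ray([[424,198],[230,198],[222,146],[428,145]],.056,K0);f(r);f(*rect_fit(r,.052,.19))
# refine edges by intensity profiles
g0=cv2.imread("pics/w0.png",0);g1=cv2.imread("pics/w1.png",0)
for u in (270,320,380): print(u,g0[138:155,u],g0[190:207,u])
print("plate rows",g1[85:98,262],g1[216:228,262]);print("front edge",g1[60:74,262],g1[258:272,270])
print("cols at 140",g1[140,228:242],g1[140,288:306])
# lid corner triangulation
P=cv2.triangulatePoints(*[k[0]@D@k[1][:3] for k in (KT,K1)],np.array([[247.,121.]]).T,np.array([[322.,349.]]).T);f((P[:3]/P[3]).T)
for z in(.08,.1,.12): f(z,ray([[105,255],[316,290],[322,349]],z,K1))
```

```text
[0.5742 0.1601] -16.823 [3.1262 2.7298 2.2353 1.9887]
[0.5439 0.1064] -17.1455 [1.2645 0.881  1.1482 0.856 ]
[ 0.4671 -0.2026] -30.6715 [1.7538 2.2807 1.09   1.6426]
[[ 0.5392 -0.1325  0.056 ]
 [ 0.4421 -0.2957  0.056 ]
 [ 0.3966 -0.2722  0.056 ]
 [ 0.4939 -0.1068  0.056 ]]
[ 0.4679 -0.2018] -30.4643 [0.9021 1.1618 1.837  0.2091]
270 [60 59 58 49 59 67 72 78 74 66 60 54 64 74 75 73 74] [81 81 83 81 66 54 67 74 83 86 77 70 67 80 80 77 80]
320 [ 99  96  94  75  87 100 112 132 112 101  88  70  64  78  83 109 112] [ 79  80  83  80  67  70  90 110 130 137 111 101  91 115 111  77  78]
380 [112 110 108  83  84  97 108 128 108  95  85  65  71 113 113 111 109] [ 99  68  69  68  60  70  89 100 118 120 100  88  78 105 105 107 105]
plate rows [ 24  24  24  23  22  21  34  85 140 159 158 158 158] [150 147 125 124 124 118  48  12  10   9  10   9]
front edge [137 136 135 136 136 126  15  24  25  24  27  22  24  25] [  9  11   9  10   9  10  31  79  99  97  98  98  99 100]
cols at 140 [141 145 149 150 153 111  44  15 123 125 126 125 152 153] [127 127 128 115  39  23  34 141 148 155 155 156 131  45  24  76 124 127]
[[0.7321 0.0997 0.0994]]
0.08 [[ 0.5844 -0.0706  0.08  ]
 [ 0.6801  0.1123  0.08  ]
 [ 0.7516  0.0969  0.08  ]]
0.1 [[ 0.5783 -0.0539  0.1   ]
 [ 0.6675  0.1167  0.1   ]
 [ 0.7342  0.1023  0.1   ]]
0.12 [[ 0.5721 -0.0372  0.12  ]
 [ 0.6549  0.1211  0.12  ]
 [ 0.7167  0.1077  0.12  ]]
```

```bash
cat >> h.py <<'E'
AW=-16.9;CW=np.array([.5742,.1601])
def W(x,y,z=0):
    a=np.radians(AW);return [CW[0]+x*np.cos(a)-y*np.sin(a),CW[1]+x*np.sin(a)+y*np.cos(a),z]
def toW(p):
    a=np.radians(AW);d=np.atleast_2d(p)[:,:2]-CW;return np.c_[d@[np.cos(a),np.sin(a)],d@[-np.sin(a),np.cos(a)]]
OW=[180,0,AW+180]
def shot(n,c="wrist"):
    robot.pause(.15);pose=np.array((robot.current_tool_pos(),robot.current_eef_rot()))
    im=vision.grab_frame(c);cv2.imwrite(f"pics/{n}.png",im[:,:,::-1]);np.save(n+".npy",pose);return cam(c,pose)
E
python3 - <<'E'
from h import *
fingers.gripper_to(0.0,30)
robot.move_to(W(.066,-.06,.13),OW)
robot.line_to(W(.066,-.06,.10),OW)
robot.pause(.1)
hit=robot.line_to(W(.066,-.06,.074),OW,velocity=.03,f_stop=4)
p=robot.current_tool_pos();print(hit,p,toW(p),robot.current_eef_rot(),robot.current_contact_force(),robot.current_time_s())
if hit:
    z=p[2]+.0015
    robot.line_to(W(.066,-.06,z),OW,velocity=.02)
    robot.line_to(W(.004,-.06,z),OW,velocity=.04)
    KE=shot("p1");p=robot.current_tool_pos();print(p,toW(p),robot.current_contact_force(),robot.current_time_s())
    print(recognise("long_plate","wrist")[:2])
E
```

```text
True [0.61975085 0.08344543 0.08224063] [[ 0.06586732 -0.0601024 ]] [-1.79994035e+02 -4.02496715e-02  1.63096302e+02] [-0.96618771 -0.31594751  3.84908529] 7.75
[0.56066392 0.10150729 0.08372273] [[ 0.00408152 -0.05999727]] [0.38025296 0.347401   0.42461594] 9.9083
[{'rect': [326.9, 124.2, 133.9, 248.3], 'p': 0.81}]
```

View pics/p1.png

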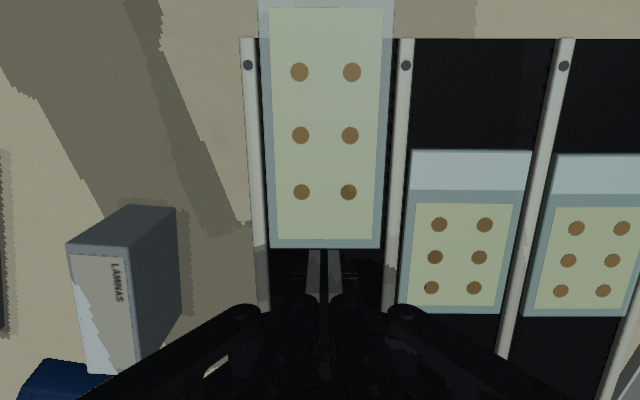

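Run:
```python
from h import *
KE=cam("wrist",np.load("p1.npy"))
print("back top",toW(ray([[272,248],[380,248]],.069,KE)))
print("front edge deck",toW(ray([[480,39],[600,39]],.065,KE)), "ribs",toW(ray([[241,38],[255,38],[399,38],[414,38]],.069,KE)))
```

```text
back top [[-0.00701918 -0.08520649]
 [-0.00700523 -0.03624753]]
front edge deck [[-0.09399677 -0.00172519]
 [-0.09396422  0.04431522]] ribs [[-0.09397787 -0.09257894]
 [-0.09397417 -0.08735456]
 [-0.0939361  -0.03363352]
 [-0.09393213 -0.02803919]]
```

Run:
```python
from h import *
z=.0837
robot.line_to(W(-.0035,-.06,z),OW,velocity=.03)
robot.pause(.2)
robot.line_to(W(.004,-.06,z),OW,velocity=.05)
robot.line_to(W(.004,-.06,.12),OW)
fingers.gripper_to(1.0)
robot.move_to(W(-.119,-.0607,.12),OW)
KE=shot("p2")
print(robot.current_time_s(),toW(robot.current_tool_pos()))
for r in recognise("long_plate","wrist")[:2]:
    print(r)
g=cv2.imread("pics/p2.png",0); print(proj([W(-.094,-.03,.069),W(-.1345,-.0607,.069),W(-.0145,-.0607,.069)],KE))
```

```text
12.7917 [[-0.11746422 -0.06080483]]
{'rect': [326.6, 291.4, 86.5, 174.7], 'p': 0.93}
[[379.15643827 272.04290215]
 [326.86000313 207.31640627]
 [326.63765052 377.83835474]]
```

View pics/p2.png

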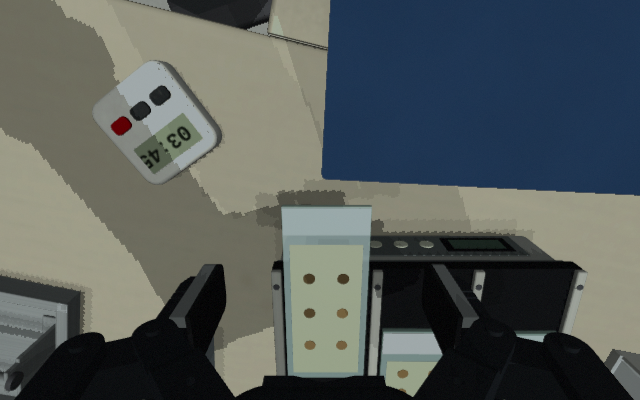

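Run:
```python
from h import *
KE=cam("wrist",np.load("p2.npy")); print(robot.current_eef_rot(),toW(robot.current_tool_pos()))
g=cv2.imread("pics/p2.png",0); 
for u in (377,410,277): print(u,g[252:282,u])
print(g[200:212,330], g[225,276:290],g[225,364:378])
print(toW(ray([[410,262.5],[560,265]],.065,KE)),toW(ray([[327,206.5],[281,207],[371,206.5]],.069,KE)))
```

```text
[-1.79987842e+02  8.22638340e-02  1.63011405e+02] [[-0.1176118  -0.06093085]]
377 [32 31 34 49 55 62 62 60 36 20  4  7  4  9  3  4  6 24 58 64 83 90 93 93
 94 94 93 93 94 94]
410 [32 32 34 48 54 62 63 60 36 20  5  5  5  6  3  3  6  9  6 10  6  7  9  7
  8  9  9  6 11  6]
277 [ 96  95  94  95  96  95  94  94  73   9   5   2   6   2   4   1  10  29
  59  69  95 105 109 110 109 109 109 109 109 110]
[ 77  78  78  77  76  75  92 140 148 163 164 164] [ 77  76  76  77  77  62 144 164 163 164 164 164 163 163] [164 164 163 165 164 163 146  73  77  78  78  77  77  78]
[[-0.09802437 -0.01129566]
 [-0.09619921  0.07804081]] [[-0.13497745 -0.06062402]
 [-0.13472866 -0.08584983]
 [-0.13493603 -0.03650857]]
```

Run:
```python
from h import *
robot.line_to(W(-.120,-.0610,.062),OW,velocity=.08)
fingers.gripper_to(0.3,50)
print(robot.current_finger_gap(),robot.current_gripper_force(),toW(robot.current_tool_pos()),robot.current_tool_pos()[2],robot.current_contact_force())
robot.line_to(W(-.120,-.0610,.074),OW,velocity=.03)
robot.line_to(W(-.120,-.0610,.16),OW,velocity=.1)
shot("p3");print(robot.current_time_s(),robot.current_finger_gap(),robot.current_gripper_force(),toW(robot.current_tool_pos()),robot.current_contact_force())
```

```text
0.5714369401051423 50.84669530391693 [[-0.11971226 -0.060697  ]] 0.06250634694806738 [-0.75968139  0.35059244  4.14416201]
15.9083 0.570603087699956 51.51238739490509 [[-0.12035597 -0.06130697]] [ 0.60831402  0.93837202 -1.18461386]
```

View pics/p3.png

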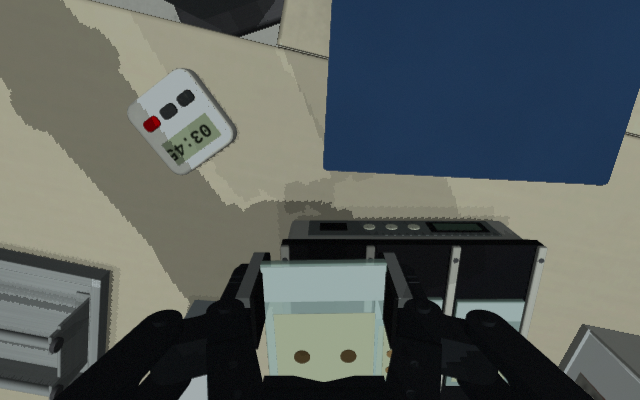

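Run:
```python
from h import *
from scipy.optimize import least_squares
K2=cam("wrist",np.load("p2.npy"));K3=cam("wrist",np.load("p3.npy"))
a=toW(ray([[281.5,206.5],[371.3,206.5],[284,243],[370,243],[309,279.5],[343,279]],.069,K2)); print(a)
obs=np.array([[261,263],[387,263],[265,302],[384,302],[302,356],[348,356]],float)
loc=np.c_[a-[-.1349,-.0607],np.zeros(6)] # from front mid top
tcp=np.load("p3.npy")[0]; xw=toW(tcp)[0]
def res(q):
    t=q[2];P=np.c_[xw[0]+q[0]+loc[:,0]*np.cos(t),xw[1]+q[1]+loc[:,1],tcp[2]+q[3]+loc[:,0]*np.sin(t)]
    return (proj([W(*p) for p in P],K3)-obs).ravel()
s=least_squares(res,[-.015,0,0,.006],x_scale=[.01,.01,.1,.01]);print(s.x*[1e3,1e3,57.3,1e3],s.fun.round(1))
```

```text
[[-0.13502591 -0.08556282]
 [-0.13494127 -0.03634425]
 [-0.11291284 -0.08504592]
 [-0.11283057 -0.03614365]
 [-0.08905598 -0.07119565]
 [-0.08936202 -0.05111488]]
[-15.97021986  -1.26020867   0.3039673    5.22619598] [ 0.9 -3.3 -0.2 -3.1  1.2  5.4  0.3  5.6 -1.2 -2.  -1.1 -2.5]
```

```bash
cat >> h.py <<'E'
AT=-30.6;CT=np.array([.4675,-.2022])
def T(x,y,z=0):
    a=np.radians(AT);return [CT[0]+x*np.cos(a)-y*np.sin(a),CT[1]+x*np.sin(a)+y*np.cos(a),z]
def toT(p):
    a=np.radians(AT);d=np.atleast_2d(p)[:,:2]-CT;return np.c_[d@[np.cos(a),np.sin(a)],d@[-np.sin(a),np.cos(a)]]
OT=[180,0,AT+180]
E
python3 - <<'E'
from h import *
robot.move_to(T(-.0445,0,.16),OT)
robot.line_to(T(-.0445,0,.085),OT,velocity=.08)
KE=shot("p4");p=robot.current_tool_pos()
print(robot.current_time_s(),toT(p)*1e3,p[2],robot.current_eef_rot(),robot.current_finger_gap(),robot.current_contact_force())
vision.grab_frame("top")
kt=shot("t4","top");im=cv2.imread("pics/t4.png");
a=cv2.resize(im[165:270,310:420],None,fx=3.6,fy=3.6,interpolation=cv2.INTER_CUBIC)
w=cv2.imread("pics/p4.png");b=cv2.resize(w[:,120:520],(400,400))
cv2.imwrite("pics/c4.png",np.hstack([b,cv2.resize(a,(400,400))]))
print(proj([T(-.026,-.09,.056),T(-.026,.09,.056),T(-.071,-.108,.025),T(-.071,.108,.025)],KE))
E
```

```text
18.4083 [[-44.12161142   0.12030906]] 0.08543123207472948 [1.79975332e+02 5.52985095e-02 1.49408400e+02] 0.5706525980597263 [ 0.60569255 -0.14144694 -1.61249948]
[[154.22219234 284.65667391]
 [500.10270626 284.59423052]
 [135.31739514 184.75187206]
 [518.44279864 184.64314919]]
```

View pics/c4.png

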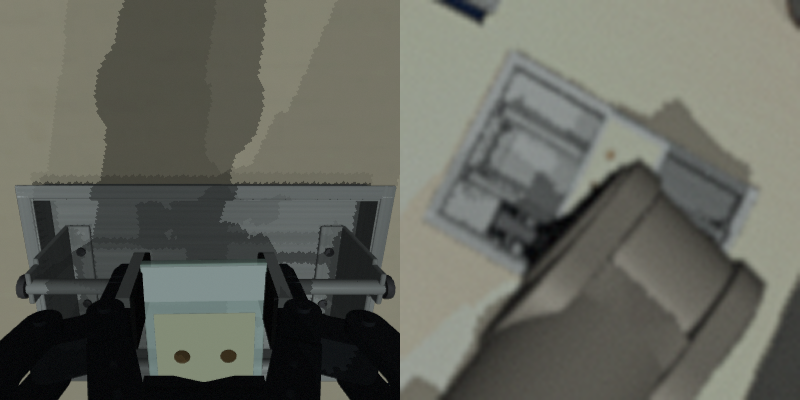

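The held plate lies over the tray. The rim (row 185) and the rod (row ~286) appear where predicted, so I'll lower it.

Run:
```python
from h import *
robot.line_to(T(-.0445,0,.068),OT,velocity=.05)
robot.pause(.2)
hit=robot.line_to(T(-.0445,0,.054),OT,velocity=.015,f_stop=2.5)
p=robot.current_tool_pos();print(hit,p,toT(p)*1e3,robot.current_eef_rot(),robot.current_contact_force(),robot.current_torque(),robot.current_time_s())
```

```text
True [ 0.42910874 -0.17945858  0.05756846] [[-4.46213015e+01  3.17564046e-02]] [ 1.79999669e+02 -2.82577121e-02  1.49403598e+02] [-0.65108313 -0.72386952  4.66936567] [ 0.04715462 -0.01074153 -0.01724659] 20.0333
```

Run:
```python
from h import *
fingers.gripper_to(0.65); fingers.gripper_to(1.0)
robot.line_to(T(-.0445,0,.13),OT,velocity=.08)
robot.move_to(T(-.06,0,.25),OT)
KE=shot("p5");print(robot.current_time_s())
c=proj([T(x,y,.064) for x,y in((.06,.025),(.06,-.025),(-.06,-.025),(-.06,.025))],KE);print(c)
w=cv2.imread("pics/p5.png");cv2.imwrite("pics/c5.png",w)
```

```text
22.4917
[[349.7059738  287.99839384]
 [301.66331471 287.96298203]
 [299.02783434 176.37141906]
 [352.73900697 176.37747112]]
```

View pics/c5.png

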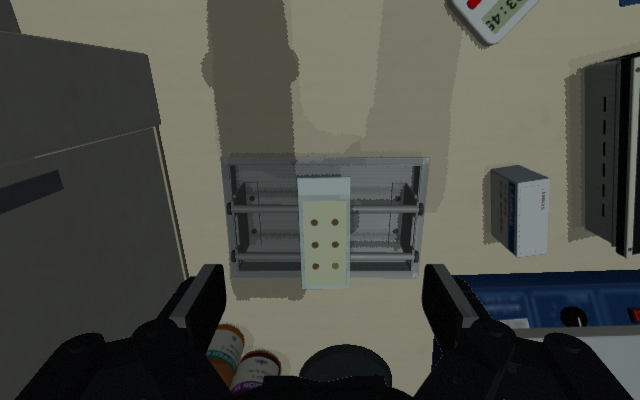

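Run:
```python
from h import *
KE=cam("wrist",np.load("p5.npy"));g=cv2.imread("pics/p5.png",0)
for u in (270,290,370,390): print(u,g[202:218,u],g[250:265,u])
print("plate",g[172:182,310],g[172:182,340],g[284:296,310],g[284:296,340])
for r in (185,275): print(r,g[r,293:306],g[r,344:356])
print("brk",g[209,222:240],g[209,412:430])
```

```text
270 [71 69 49 45 60 66 74 78 71 63 59 71 70 70 73 73] [70 68 49 47 61 67 76 76 67 63 65 68 35 38 39]
290 [72 71 68 46 58 66 74 79 70 65 60 72 70 70 73 73] [71 69 50 48 60 68 76 77 68 64 64 60 36 36 36]
370 [ 61  63  61  56  75  87 101 112  94  84  74  85 105 107 104 107] [107 103  66  62  80  93 116 118 102  92  85 100  56  46  45]
390 [ 62  59  52  54  73  87  98 110  94  86  73  55  64  64  66  75] [106 103  82  61  83  97 112 117 102  93  84  95  58  45  45]
plate [ 87  86  85  84  53  67 117 134 135 135] [ 99  95  81  55  65 101 127 134 134 134] [127 128 129 129 127 115 124 123 126 125 125 125] [128 131 130 131 128 126 125 126 126 126 124 125]
185 [ 70  69  70  63  89 132 134 135 134 135 134 133 134] [134 135 134 134 135 135 108  99  98  99 100  99]
275 [ 70  71  71  70  70  71  70  70  88 116 119 119 125] [128 127 114 125 126 123 107 106 107 107 106 106]
brk [126 126 126  90  56  34  32  30  24  73  76  76  76  77  77  76  76  78] [108 107 108 107 108 108 107  46  42  45  44  53  91 112 112 114 115 113]
```

Run:
```python
from h import *
KE=cam("wrist",np.load("p5.npy"))
r=toT(ray([[270,208.6],[390,208.8],[270,256.3],[390,256.5]],.056,KE))*1e3;print(r)
p=toT(ray([[310,177.4],[340,176.6],[297.3,185],[350.2,185],[301.2,275],[350,275],[325,289.3]],.064,KE))*1e3;print(p)
b=toT(ray([[225.5,209],[424,209]],.056,KE))*1e3;print(b)
print("rod yaw",np.degrees(np.arctan2(r[1]-r[0],r[1]-r[0]+0)[0]) if 0 else np.degrees(-(r[[1,3],0]-r[[0,2],0])/(r[[1,3],1]-r[[0,2],1])),"plate yaw",np.degrees((p[[4,5],1]-p[[2,3],1])/(p[[4,5],0]-p[[2,3],0])))
```

```text
[[-25.05882722 -54.95573293]
 [-24.88587259  63.23367446]
 [ 27.46141244 -57.55258013]
 [ 27.61468452  66.40390263]]
[[-59.01091767 -14.79619198]
 [-59.78457703  13.14706656]
 [-51.63178435 -26.81351431]
 [-51.64010751  22.83752455]
 [ 44.62658182 -25.16140366]
 [ 44.58865168  24.93926724]
 [ 61.58873321  -0.70773168]]
[[-24.62492837 -98.85993054]
 [-24.68647431  96.71249786]]
rod yaw [-0.08384482 -0.07084618] plate yaw [0.98338431 1.25140329]
```

Run:
```python
from station import robot, workorder
robot.pause(.3);print(robot.current_time_s());print(workorder.close_job())
```

```text
22.7917
the job is handed in; nothing more can be done
None
```

The long plate lies flat, coated side up, across the two rods; it measures centred to within about 1 mm and square to about 1.2°. The job was handed in at 22.8 s, and the arm never touched the two shorter plates, the carton or the bottle.

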